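# Log the pump with the reader, then hold its pressure arm open

### The arm

A 6-joint arm with a two-finger parallel gripper is mounted at the origin on a cart in front of the work surface, level with it; the furniture and walls round the work are solid. World frame = base frame: x ahead of the robot, y to its left, z up, the work surface at z = 0. Lengths are in m, angles in degrees, forces in N, time in s.
With the tool pointing down it reaches from about 0.4 to 0.825 m from the base axis. Payload 7 kg.
Tool frame: the origin (TCP) lies on the mounting face of the last link; the fingertips stand 178 mm ahead of it and the grasp point (between the pads) lies 159 mm ahead of it (ctrl.tip_extent is the distance from the TCP to the fingertips, in m); z points along the fingers, y is the direction in which the jaws open and shut (so a half turn about z gives the same grasp; the last joint's range is limited). The gripper opens to 88 mm and grips with 3 to 60 N. Pads are 19 mm wide; open, the fingers measure 130 mm over their backs; the gripper's body (78 mm by 193 mm) begins 47 mm behind the grasp point.
Start: joints at [-50.586, 20.546, 0.682, 0, -70.136, -16.507], TCP at [0.263, -0.622, 0.405] pointing down, gripper open.
Joint ranges: [-176.03, 176.03], [-82.01, 121.73], [-58.28, 71.71], [-173.87, 95.51], [-174.79, -0.11], [-173.66, 173.66]. Speed limits (degrees/s): [136.94, 136.94, 172.46, 180, 180, 180].

### API

Orientations are given as [roll, pitch, yaw] about the fixed x, y, z axes, in that order (R = Rz(yaw) Ry(pitch) Rx(roll)).
In Python, from plant import ctrl gives the robot as it stands. The module is installed in compiled form; this text tells all that it offers.
- The arm moves only by the tool carry_out, never from a script. Its argument "moves" is text: rows parted by semicolons, each of 7 numbers parted by spaces: the finger opening in m, from 0 to 0.0876, then the shift along the tool's x, y, z in m, then the turn, a rotation vector about the tool's x, y, z in rad. A call has 1 to 20 rows; each row is the pose to reach, as a shift and turn from the pose commanded when the call began, along the tool's axes at that moment; what a row does not reach only later rows make up. A row lasts 1/10 s, in which the tool goes at most 50 mm and 8.59 degrees, less where a joint would pass 70% of its speed; a pose out of reach is approached as far as the arm can. A call with a gripper value outside its range is refused whole. The fingers move at their own pace and stop on an object; the grip force is fixed at half the most. Time passes only in rows, so rows that repeat a pose let the fingers close. It gives the time, the measured TCP pose, the force and the opening at its end, in the units of the state.
- ctrl.get_obs(): the state, without advancing time (a new reading comes with each control period).
- ctrl.snapshot(name): name is "scene" or "top" or "wrist"; returns a dict with "image" (420x560x3 uint8, red, green, blue), "K" (3x3 intrinsics, pixels), "k1" (the pictures are not rectified: a ray, as slopes to the right and down, at radius r is drawn at 1 + k1 r^2 times it, then the intrinsics apply), "R" (3x3) and "t" (3): a world point X has camera coordinates R X + t. Camera axes: x right, y down, z forward; pixel columns grow to the right and rows downward; lengths in m; the calibration is good to about 2 mm. A picture is of the moment at which its call begins. There is no depth.
- ctrl.close_job(): hands the job in, once; it reports no verdict.
Trained networks look in a picture, given as the dict that the camera call returned (one of the last four; its "shot" number tells which), for a name from the list of things; names that differ only in an ending like _2 or _b are one class to them, and where a whole thing is asked for, a point or a joint stands for the part that bears it (a point fixed in the world has none). Each returns a list of dicts, best first, with "confidence" (0 to 1); they miss things now and then, are a little off and sometimes report something else, mostly with a low value. They report only what shows in the picture. A call takes as long as a camera call.
- ctrl.recognise(picture, label): "extent" ([left, top, right, bottom] in pixels, round what is visible of it).
- ctrl.trace(picture, label): "region" (420x560 bool, what is visible of it) and "extent" ([left, top, right, bottom] in pixels, round what is visible of it).
- ctrl.mark_of(picture, label): "at" ([row, column] in pixels: a listed point, or the origin of a listed thing).
The state is a dict: "clock": time; "joint_pos": joint angles; "qvel": joint speeds; "tau": joint torques, N m; "tool_pos": TCP position; "orientation": TCP orientation; "force": force on the tool from outside, world axes, zero at the start; "moment": the same for the moment, N m; "opening": finger opening in m.
Only numpy, scipy, OpenCV 4.12 (cv2) and the standard library are available. Lean on these libraries where they do the work, as an engineer would, in place of code of your own. Each camera call takes 0.05 s, during which the arm holds its last target.

### The job

Log the bench roller pump before its tubing change: with the pump's sprung pressure arm still shut, hold the hand-held bar-code reader steady for two seconds, level and facing the label on the pump's right side squarely from about 10 cm, then lay it flat back on the middle of its charging pad and let go. Then take the black finger knob and swing the pressure arm away from the rollers, right up to its rubber stop, without letting it snap back. Finish still holding it there with the fingers, so that the tube can be laid in, and leave the beaker, bottle and marker where they are.

Things in the scene. Friction and masses are not known exactly. Their poses are not given: they have to be found in the camera images.
- reader_mid (a point): centre of the loose hand-held bar-code reader, a grey bar with a black nose and a yellow top button: 120 long, 36 wide at the grey grip (40 at the black nose), 34 high, 140 g. Origin at mid-height, half-way along, in the grip part. Its +x runs along the reader to the window in the nose, 60 mm ahead of the origin: the beam leaves straight along +x, always on, read range 30 to 160 mm from the nose. Its +z is up (yellow button). It starts lying flat on its charging pad.
- pad_top (a point): centre of the top face of the fixed black charging pad, a flat plate 150 x 66 x 5 mm on the worktop; its x is its long side. The reader starts lying centred on it, along it; lying on it, the reader's centre is 17 mm above this point. Either way round is right when it is laid back.
- pump: the fixed grey bench roller pump, case 200 x 200 x 80 mm, aluminium deck on top. Origin: centre of its underside; +x to its back, +y to its left, -y to its right, z up. The front (-x) has display and dial. On the deck (x, y in mm): rotor at (15, 0), blue pressure arm with white shoe on its right, pivot at (78, -45), rubber stop pin at (44, -84), two black tube guides at (-30, 62) and (60, 62).
- pump_label (a point): centre of the white 56 x 34 mm bar-code label on the right side (-y face) of the pump, 42 mm above the worktop; axes as the pump's, so the label faces along -y and the reader's beam should run along +y.
- pivot_axis (a point): point on the vertical pivot axis of the pressure arm, at 130 mm above the worktop; axes as the pump's.
- finger_knob (a point): centre of the upright black finger knob at the free end of the blue pressure arm: a round waisted knob 14 mm in diameter (17 mm at both ends), 34 mm tall, from 110 to 144 mm above the worktop, standing on the arm (arm top 108 mm). It is 134 mm from the pivot axis. It is round and turns between two pads as the arm swings.
- pressure_arm (a joint): angle of the pressure arm in rad: 0 shut (shoe round the rollers, where a torsion spring presses it), 0.50 open against the rubber stop. It grows as the knob swings to the pump's right, counter-clockwise seen from above, about the pivot; the knob travels about 67 mm. The spring always pulls it shut: at the knob it takes about 3 N at the start and 9 N at the stop. It stays open only while held.
- beaker: empty clear plastic beaker, 64 mm across, 76 high, loose bystander left of the pump; origin at the centre of its underside, z up.
- white_bottle: white capped bottle, 60 mm across, 125 high, loose bystander behind and left of the pump; origin at the centre of its underside, z up.
- marker: red and white marker pen, about 140 mm long and 14 thick, loose bystander lying behind and right of the pump; origin at the centre of its underside.

How it is judged (in metres and radians):
On the way, in this order (a step that is already met when the one before it is completed fails the run):
1. The held reader faces the label squarely from 3 to 16 cm, its beam on the label, steady for a second, arm still shut (x of pump_label in the frame of reader_mid between 0.09 and 0.22 m and y of pump_label in the frame of reader_mid between -0.016 and 0.016 m and z of pump_label in the frame of reader_mid between -0.016 and 0.016 m and angle between the x axis of reader_mid and the y axis of pump, either way round below 0.45 rad and linear speed of reader below 0.03 m/s and angular speed of reader below 0.3 rad/s and contact force between the fingers and reader above 0.5 N and value of joint pressure_arm below 0.08 rad), for 1 s.
2. The reader lies flat on its pad, let go, arm still shut (horizontal distance between reader_mid and pad_top below 0.03 m and z of reader_mid in the frame of pad_top below 0.024 m and angle between reader_mid's own z axis and vertical below 0.12 rad and contact force between the fingers and reader below 0.1 N and linear speed of reader below 0.02 m/s and value of joint pressure_arm below 0.08 rad), for 0.2 s.
At the end, for the whole second after the job is handed in: The program finishes holding: the pressure arm is at its stop (at least 0.455 of 0.50 rad) and still, the fingers press on it with more than 2 N, and the reader lies flat and released on its pad, its centre within 30 mm of the pad's centre (value of joint pressure_arm above 0.455 rad and velocity of joint pressure_arm between -0.1 and 0.1 rad/s and contact force between the fingers and pressure_arm above 2 N and horizontal distance between reader_mid and pad_top below 0.03 m and z of reader_mid in the frame of pad_top below 0.024 m and angle between reader_mid's own z axis and vertical below 0.12 rad and contact force between the fingers and reader below 0.1 N and linear speed of reader below 0.02 m/s); the arm keeps its last pose, push and grip.
It fails at once if the pressure arm snaps back (let go well open, so that it closes faster than 6.5 rad/s) (velocity of joint pressure_arm below -6.5 rad/s).
It fails at once if a bystander is disturbed (beaker, bottle or marker moved more than 30 mm) (distance of any of beaker, white_bottle, marker from where it was at the start of the episode above 0.03 m).
It also fails if it takes over 56 s, if anything falls off the work surface, if the arm or the gripper's body presses on something with over 40 N, if the wrist force passes 120 N, or if a joint passes its speed limit or range.

## Working session

There is one attempt and no reset: what is moved stays moved. The work goes in short steps, Python scripts to look and compute and a tool call to move; the robot and the scene stay as the last step left them, time stands still between calls to the robot, and variables do not carry over. Pictures are saved under pics/ and viewed, and the job is handed in when it is done.

Besides the shell and the picture viewer there is one more tool, called as name(argument=value, ...), one argument or row to a line, values as JSON. carry_out: Moves the arm, as the interface text tells. Its arguments: {"type":"object","properties":{"moves":{"type":"string"}},"required":["moves"]}

```bash
mkdir -p pics
cat > h.py <<'E'
import numpy as np, cv2
from plant import ctrl
from scipy.spatial.transform import Rotation as Rn
def save(p,n,rows=()):
    im=cv2.cvtColor(p['image'],cv2.COLOR_RGB2BGR).copy()
    for r,c in rows: cv2.drawMarker(im,(int(c),int(r)),(0,0,255),0,10,1)
    cv2.imwrite('pics/'+n,im)
def ray(p,rc):
    K=p['K'];d=np.array([(rc[1]-K[0,2])/K[0,0],(rc[0]-K[1,2])/K[1,1]])
    u=d.copy()
    for _ in range(50): u=d/(1+p['k1']*(u@u))
    v=p['R'].T@np.array([u[0],u[1],1]);o=-p['R'].T@p['t'];return o,v
def atz(p,rc,z):
    o,v=ray(p,rc);return o+v*(z-o[2])/v[2]
def proj(p,X):
    c=p['R']@np.array(X)+p['t'];u=c[:2]/c[2];u=u*(1+p['k1']*(u@u))
    return [p['K'][1,1]*u[1]+p['K'][1,2],p['K'][0,0]*u[0]+p['K'][0,2]]
def tri(a,b):
    (o1,v1),(o2,v2)=a,b
    M=np.stack([v1,-v2],1);s=np.linalg.lstsq(M,o2-o1,rcond=None)[0]
    x,y=o1+s[0]*v1,o2+s[1]*v2;return (x+y)/2,np.linalg.norm(x-y)
E
cat > a.py <<'E'
from h import *
np.set_printoptions(precision=4,suppress=True)
o=ctrl.get_obs();print({k:np.round(v,4) for k,v in o.items()})
Z=dict(reader_mid=.022,pad_top=.005,pump=0,pump_label=.042,pivot_axis=.13,finger_knob=.127,beaker=0,white_bottle=0,marker=0)
R={}
for n in ['scene','top']:
    p=ctrl.snapshot(n);m=[]
    print(n,'cam',-p['R'].T@p['t'])
    for l in Z:
        r=ctrl.mark_of(p,l)
        if r:
            m.append(r[0]['at']);R.setdefault(l,[]).append(ray(p,r[0]['at']))
            print(l,[(np.round(x['at'],1),round(x['confidence'],2)) for x in r[:2]],atz(p,r[0]['at'],Z[l]))
    save(p,n+'0.png',m)
for l in R:
    if len(R[l])==2: print('tri',l,*tri(*R[l]))
E
python3 a.py
```

```text
{'clock': np.float64(0.0), 'joint_pos': array([-50.5869,  20.5924,   0.6344,  -0.0223, -70.1365, -16.508 ]), 'qvel': array([ 0.0576, -0.0289,  0.1206,  0.0393, -0.0497,  0.0222]), 'tau': array([  0.0001, -58.2725,  29.3044,   6.9971,   0.0067,  -0.0001]), 'tool_pos': array([ 0.2627, -0.6216,  0.4037]), 'orientation': array([ 179.9034,   -0.0067, -157.1025]), 'force': array([ 0.4213,  0.0036, -0.6527]), 'moment': array([ 0.016 , -0.0019,  0.001 ]), 'opening': np.float64(0.0879)}
scene cam [-0.0889  0.6844  0.6067]
reader_mid [(array([229.6, 396.8]), 0.71)] [0.481  0.0209 0.022 ]
pad_top [(array([234.7, 392. ]), 0.98)] [0.4862 0.0283 0.005 ]
pump [(array([253.9, 274.1]), 0.8)] [0.5606 0.3293 0.    ]
pump_label [(array([228.9, 393.7]), 0.5)] [0.4672 0.0485 0.042 ]
pivot_axis [(array([194.4, 251.8]), 0.89)] [0.6352 0.3505 0.13  ]
finger_knob [(array([203. , 308.3]), 0.68)] [0.5491 0.2503 0.127 ]
beaker [(array([321.6, 223.7]), 0.89), (array([196.7, 290.2]), 0.61)] [0.4222 0.5135 0.    ]
white_bottle [(array([301.3, 191.4]), 0.75), (array([197.7, 292.7]), 0.18)] [0.5022 0.552  0.    ]
mar
[... 454 characters left out ...]
ray([183.9, 251.4]), 0.63)] [0.6445 0.3366 0.13  ]
beaker [(array([278.9, 182.1]), 0.9)] [0.4216 0.5185 0.    ]
white_bottle [(array([244.6, 168.5]), 0.6)] [0.5113 0.5571 0.    ]
marker [(array([159.5, 314.7]), 0.71)] [0.7453 0.1678 0.    ]
tri reader_mid [0.4852 0.0211 0.0199] 0.006766183519175905
tri pad_top [0.4867 0.0296 0.0053] 0.002481974056327232
tri pump [ 0.562   0.3275 -0.0019] 0.001983056204971452
tri pump_label [0.4871 0.1808 0.1167] 0.2060174284324612
tri pivot_axis [0.649  0.3401 0.1192] 0.007381813333173069
tri beaker [0.4204 0.5161 0.0036] 0.004043733996039952
tri white_bottle [ 0.5101  0.5543 -0.0055] 0.008253062174819258
tri marker [0.6042 0.0964 0.0447] 0.29185394483973415
```

View pics/scene0.png

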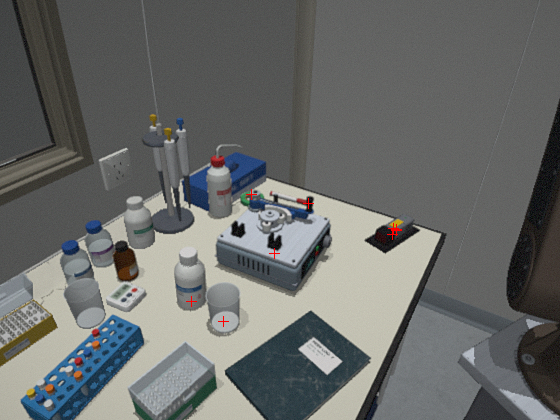

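View pics/top0.png

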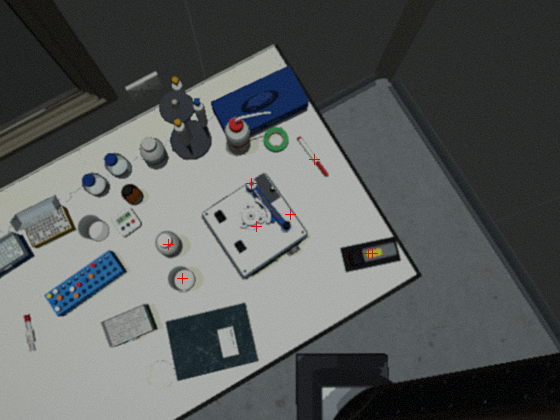

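```bash
cat > b.py <<'E'
import cv2
t=cv2.imread('pics/top0.png')  # has marks; retake clean
from h import *
p=ctrl.snapshot('top');im=p['image'][:,:,::-1]
np.save('top.npy',p,allow_pickle=True)
cv2.imwrite('pics/topz.png',cv2.resize(im[130:290,190:410],None,fx=3.6,fy=3.6,interpolation=cv2.INTER_CUBIC))
q=ctrl.snapshot('scene');im=q['image'][:,:,::-1]
np.save('scene.npy',q,allow_pickle=True)
cv2.imwrite('pics/scenez.png',cv2.resize(im[170:300,200:430],None,fx=3.4,fy=3.4,interpolation=cv2.INTER_CUBIC))
E
python3 b.py
```

```text
(no output)
```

View pics/topz.png

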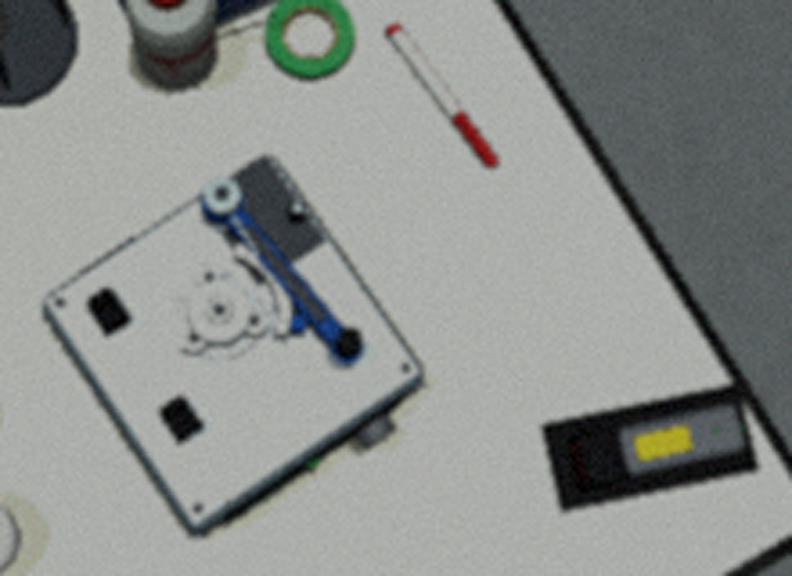

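View pics/scenez.png

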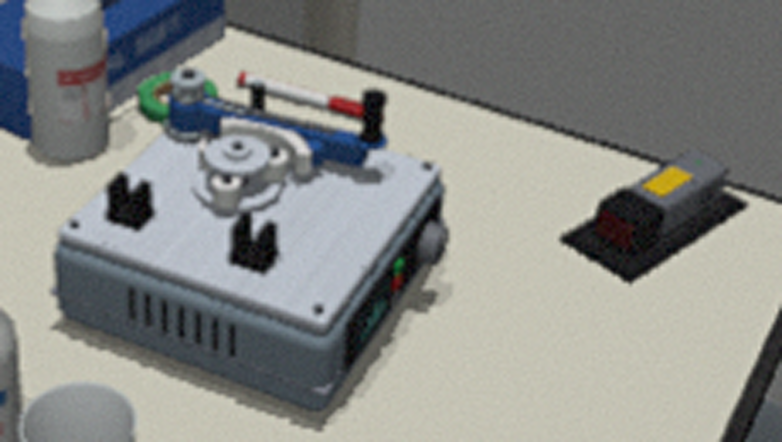

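```bash
cat > c.py <<'E'
from h import *
from scipy.optimize import least_squares
np.set_printoptions(precision=4,suppress=True)
p=np.load('top.npy',allow_pickle=True).item();q=np.load('scene.npy',allow_pickle=True).item()
f=lambda x,y:(130+y/3.6-.5,190+x/3.6-.5)
g=lambda x,y:(170+y/3.4-.5,200+x/3.4-.5)
for z in (.078,.08): print(np.array([atz(p,f(*c),z)[:2] for c in [(45,305),(270,158),(422,377),(198,532)]]))
# fit pose: corners local (front-left=(-.1,.1)...)
L=[(-.1,.1),(.1,.1),(.1,-.1),(-.1,-.1)]
# image left=(45,305): back-left? front is lower-right edge => front-right=(422,377), front-left=(198,532), back-left=(45,305), back-right=(270,158)
obs=[(p,f(45,305),(.1,.1,.08)),(p,f(270,158),(.1,-.1,.08)),(p,f(422,377),(-.1,-.1,.08)),(p,f(198,532),(-.1,.1,.08)),
(p,f(221,194),(.078,-.045,.118)),(p,f(220,310),(.015,0,.1)),(q,g(187,75),(.078,-.045,.118)),
(q,g(238,150),(.015,0,.105)),(q,g(62,237),(.1,.1,.078)),(q,g(325,330),(-.1,.1,.078)),(q,g(440,185),(-.1,-.1,.078))]
def X(s,l):
    c,n=np.cos(s[2]),np.sin(s[2]);return [s[0]+c*l[0]-n*l[1],s[1]+n*l[0]+c*l[1],l[2]]
def res(s): return np.concatenate([np.array(proj(a,X(s,l)))-b for a,b,l in obs])
r=least_squares(res,[.56,.327,.6],loss='soft_l1');print(r.x,np.degrees(r.x[2]));print(r.fun.reshape(-1,2) if 0 else res(r.x).reshape(-1,2))
print('knob top',atz(p,f(347,340),.144),'scene knob mid',atz(q,g(374,113),.127), tri(ray(p,f(347,342)),ray(q,g(374,113))))
print('reader img ends z.03',atz(p,f(740,428),.03),atz(p,f(568,458),.02),'pad corners',[atz(p,f(*c),.005) for c in [(544,427),(735,388),(757,466),(565,510)]])
w=ctrl.snapshot('wrist');save(w,'w0.png');o=ctrl.get_obs()
Rt=Rn.from_euler('xyz',o['orientation'],degrees=True).as_matrix()
print('cam in tool',Rt.T@(-w['R'].T@w['t']-o['tool_pos']));print(w['R']@Rt);print(w['K'],w['k1'],p['K'])
E
python3 c.py
```

```text
[[0.5786 0.4612]
 [0.6848 0.3047]
 [0.5285 0.199 ]
 [0.4216 0.3533]]
[[0.5783 0.461 ]
 [0.6843 0.3047]
 [0.5282 0.1992]
 [0.4215 0.3532]]
[0.5581 0.33   0.603 ] 34.55073388699844
[[-2.1591 -3.187 ]
 [-4.885   0.1422]
 [-1.6757  3.2688]
 [ 1.008  -1.0322]
 [ 0.3247  0.3919]
 [ 0.3904  0.0822]
 [ 3.456   0.1676]
 [ 2.4915 -0.342 ]
 [-0.7886 -5.0355]
 [ 1.1454  1.3151]
 [-5.8935  3.1388]]
knob top [0.5436 0.2538 0.144 ] scene knob mid [0.5488 0.2472 0.127 ] (array([0.5436, 0.2523, 0.1316]), np.float64(0.0024068395165409754))
reader img ends z.03 [ 0.4986 -0.0338  0.03  ] [0.478  0.0894 0.02  ] pad corners [array([0.5021, 0.1039, 0.005 ]), array([ 0.531, -0.038,  0.005]), array([ 0.4736, -0.0517,  0.005 ]), array([0.4417, 0.0901, 0.005 ])]
cam in tool [ 0.0823 -0.0006  0.0202]
[[ 0.0001  1.     -0.0012]
 [-0.9531 -0.0003 -0.3025]
 [-0.3025  0.0012  0.9531]]
[[347.687    0.     281.2642]
 [  0.     347.687  213.2647]
 [  0.       0.       1.    ]] -0.04214541557432801 [[509.4279   0.     271.2   ]
 [  0.     509.4279 211.2172]
 [  0.       0.       1.    ]]
```

```bash
cat >> h.py <<'E'
import json,os
def getcmd():
    if not os.path.exists('cmd.json'): 
        return np.array([.263,-.622,.405]),Rn.from_euler('xyz',[180,0,-157.093],degrees=True)
    d=json.load(open('cmd.json'));return np.array(d['p']),Rn.from_quat(d['q'])
def plan(pos,rpy):
    p,R=getcmd();T=Rn.from_euler('xyz',rpy,degrees=True)
    print('shift',np.round(R.inv().apply(np.array(pos)-p),4),'rot',np.round((R.inv()*T).as_rotvec(),4))
def did(s,r):
    p,R=getcmd();p=p+R.apply(s);R=R*Rn.from_rotvec(r)
    json.dump(dict(p=list(p),q=list(R.as_quat())),open('cmd.json','w'));print('cmd',np.round(p,4),np.round(R.as_euler('xyz',degrees=True),2))
E
python3 -c "
from h import *
plan([.487,.026,.39],[180,0,-78])"
```

```text
shift [-0.4586  0.5097  0.015 ] rot [ 0.      0.     -1.3804]
```

carry_out(
  moves="0.0876 -0.459 0.51 0.015 0 0 -1.38;0.0876 -0.459 0.51 0.015 0 0 -1.38;0.0876 -0.459 0.51 0.015 0 0 -1.38;0.0876 -0.459 0.51 0.015 0 0 -1.38;0.0876 -0.459 0.51 0.015 0 0 -1.38;0.0876 -0.459 0.51 0.015 0 0 -1.38;0.0876 -0.459 0.51 0.015 0 0 -1.38;0.0876 -0.459 0.51 0.015 0 0 -1.38;0.0876 -0.459 0.51 0.015 0 0 -1.38;0.0876 -0.459 0.51 0.015 0 0 -1.38;0.0876 -0.459 0.51 0.015 0 0 -1.38;0.0876 -0.459 0.51 0.015 0 0 -1.38;0.0876 -0.459 0.51 0.015 0 0 -1.38;0.0876 -0.459 0.51 0.015 0 0 -1.38;0.0876 -0.459 0.51 0.015 0 0 -1.38;0.0876 -0.459 0.51 0.015 0 0 -1.38;0.0876 -0.459 0.51 0.015 0 0 -1.38;0.0876 -0.459 0.51 0.015 0 0 -1.38",
)

```text
clock: 2.95
tool_pos: [0.4867, 0.0257, 0.3898]
orientation: [-180.0, 0.0, -78.1]
force: [0.0, 0.4, 1.0]
opening: 0.0877
```

```bash
cat > d.py <<'E'
from h import *
np.set_printoptions(precision=4,suppress=True)
did([-.459,.51,.015],[0,0,-1.38])
w=ctrl.snapshot('wrist');np.save('w1.npy',w,allow_pickle=True)
m=[]
for l,z in dict(reader_mid=.022,pad_top=.005,pump_label=.042,finger_knob=.127).items():
    r=ctrl.mark_of(w,l)
    for x in r[:1]: m.append(x['at']);print(l,x['at'],x['confidence'],atz(w,x['at'],z))
r=ctrl.trace(w,'reader_mid')
if r:
    reg=r[0]['region'].astype(np.uint8);ys,xs=np.nonzero(reg)
    P=np.array([atz(w,(y,x),.03)[:2] for y,x in zip(ys[::5],xs[::5])],np.float32)
    print(r[0]['confidence'],cv2.minAreaRect(P*1000))
im=cv2.resize(w['image'][:,:,::-1],(784,588),interpolation=cv2.INTER_CUBIC)
for a in m: cv2.drawMarker(im,(int(a[1]*1.4),int(a[0]*1.4)),(0,0,255),0,10,1)
cv2.imwrite('pics/w1.png',im)
E
python3 d.py
```

```text
cmd [0.4873 0.0264 0.39  ] [180.     0.   -78.02]
reader_mid [186.0, 279.9] 0.97 [0.4885 0.0246 0.022 ]
pump_label [347.9, 159.6] 0.8 [0.5852 0.2335 0.042 ]
0.6 ((485.1893615722656, 24.638916015625), (39.82619094848633, 122.30111694335938), 11.933306694030762)
```

View pics/w1.png

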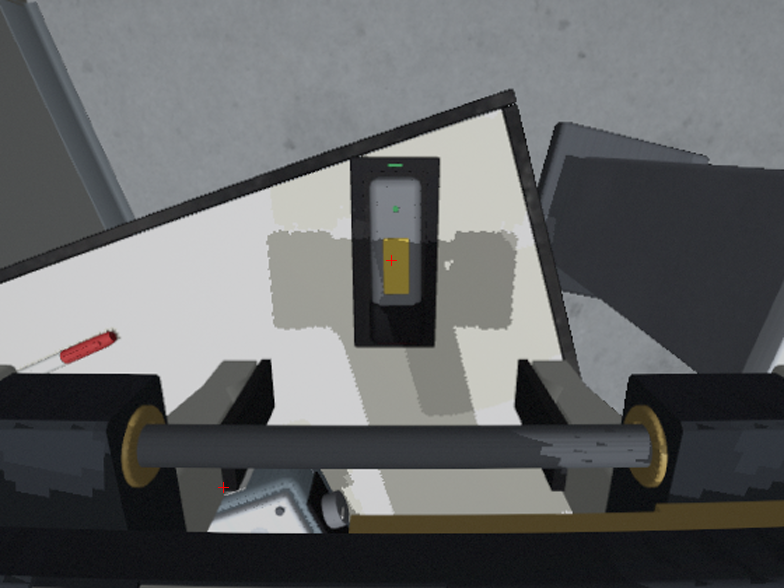

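```bash
python3 -c "
from h import *
plan([.487,.0248,.188],[180,0,-78])"
```

```text
shift [0.0015 0.0006 0.202 ] rot [-0.      0.     -0.0004]
```

carry_out(
  moves="0.0876 0.001 0.0005 0.05 0 0 0;0.0876 0.001 0.0005 0.1 0 0 0;0.0876 0.001 0.0005 0.15 0 0 0;0.0876 0.001 0.0005 0.18 0 0 0;0.0876 0.001 0.0005 0.202 0 0 0;0.0876 0.001 0.0005 0.202 0 0 0;0.0876 0.001 0.0005 0.202 0 0 0;0.02 0.001 0.0005 0.202 0 0 0;0.02 0.001 0.0005 0.202 0 0 0;0.02 0.001 0.0005 0.202 0 0 0;0.02 0.001 0.0005 0.202 0 0 0;0.02 0.001 0.0005 0.202 0 0 0;0.02 0.001 0.0005 0.202 0 0 0;0.02 0.001 0.0005 0.202 0 0 0;0.02 0.001 0.0005 0.202 0 0 0",
)

```text
clock: 4.75
tool_pos: [0.4866, 0.0256, 0.1877]
orientation: [180.0, -0.0, -78.0]
force: [-0.6, -0.2, 1.6]
opening: 0.0358
```

```bash
cat >> h.py <<'E'
def toolR(yawp,th):
    a=np.radians(yawp+90);f=np.array([np.cos(a),np.sin(a),0]);k=np.array([0,0,1.]);t=np.radians(th)
    z=np.sin(t)*f-np.cos(t)*k;x=-np.cos(t)*f-np.sin(t)*k
    return Rn.from_matrix(np.stack([x,np.cross(z,x),z],1)),f
def planR(pos,T):
    p,R=getcmd();print('shift',np.round(R.inv().apply(np.array(pos)-p),4),'rot',np.round((R.inv()*T).as_rotvec(),4))
E
python3 -c "
from h import *
did([.001,.0005,.202],[0,0,0])
T,f=toolR(34.3,35)
print(f,T.as_euler('xyz',degrees=True))
planR([.689,.084,.35],T)"
```

```text
cmd [0.487  0.0254 0.188 ] [180.     0.   -78.02]
[-0.56352605  0.82609829  0.        ] [180.   35.  -55.7]
shift [-0.0155 -0.2098 -0.162 ] rot [-0.119  -0.603  -0.3774]
```

carry_out(
  moves="0.02 0 0 -0.03 0 0 0;0.02 0 0 -0.07 0 0 0;0.02 0 -0.02 -0.11 0 0 0;0.02 -0.015 -0.06 -0.15 -0.03 -0.12 -0.08;0.02 -0.015 -0.1 -0.162 -0.06 -0.24 -0.16;0.02 -0.015 -0.14 -0.162 -0.08 -0.36 -0.24;0.02 -0.015 -0.18 -0.162 -0.1 -0.48 -0.3;0.02 -0.015 -0.21 -0.162 -0.12 -0.6 -0.38;0.02 -0.015 -0.21 -0.162 -0.12 -0.6 -0.38;0.02 -0.015 -0.21 -0.162 -0.12 -0.6 -0.38;0.02 -0.015 -0.21 -0.162 -0.12 -0.6 -0.38;0.02 -0.015 -0.21 -0.162 -0.12 -0.6 -0.38;0.02 -0.015 -0.21 -0.162 -0.12 -0.6 -0.38;0.02 -0.015 -0.21 -0.162 -0.12 -0.6 -0.38",
)

```text
clock: 6.15
tool_pos: [0.6884, 0.0842, 0.3509]
orientation: [-180.0, 34.8, -55.5]
force: [0.9, -0.4, -0.8]
opening: 0.0361
```

```bash
cat > e.py <<'E'
from h import *
np.set_printoptions(precision=4,suppress=True)
did([-.015,-.21,-.162],[-.12,-.6,-.38])
w=ctrl.snapshot('wrist');np.save('w2.npy',w,allow_pickle=True)
m=[]
for l,z in dict(reader_mid=.22,pump_label=.042,pump=0,finger_knob=.127,pivot_axis=.13).items():
    for x in ctrl.mark_of(w,l)[:1]: m.append(x['at']);print(l,x['at'],x['confidence'],atz(w,x['at'],z))
im=cv2.resize(w['image'][:,:,::-1],(784,588),interpolation=cv2.INTER_CUBIC)
for a in m: cv2.drawMarker(im,(int(a[1]*1.4),int(a[0]*1.4)),(0,0,255),0,10,1)
cv2.imwrite('pics/w2.png',im)
E
python3 e.py
```

```text
cmd [0.6893 0.0836 0.35  ] [179.95  34.84 -55.57]
reader_mid [281.2, 277.6] 0.74 [0.6447 0.1499 0.22  ]
pump_label [162.3, 283.5] 0.88 [0.5841 0.2321 0.042 ]
finger_knob [28.3, 532.3] 0.54 [0.5863 0.0301 0.127 ]
pivot_axis [269.2, 167.7] 0.93 [0.6437 0.3387 0.13  ]
```

View pics/w2.png

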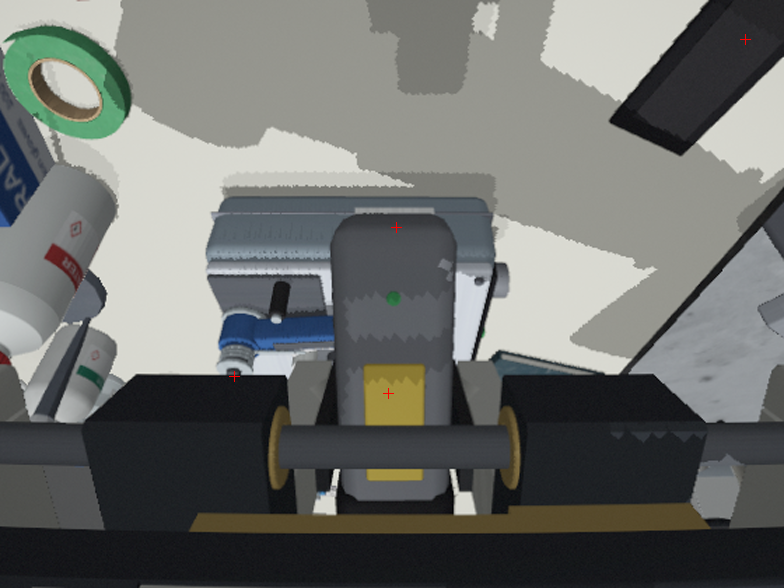

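```bash
python3 -c "
from h import *
w=np.load('w2.npy',allow_pickle=True).item()
P=lambda x,y,z:atz(w,(y/1.4-.3,x/1.4-.3),z)
for A,B,z in [((225,197),(485,203),.005),((210,262),(490,262),.08),((354,208),(435,208),.055)]:
    a,b=P(*A,z),P(*B,z);d=a-b;print(a,b,np.linalg.norm(d),np.degrees(np.arctan2(d[1],d[0])))
T,f=toolR(34.5,0)
L=np.array([.584,.2335,0]);print(L-.16*f)
pos=L-.16*f;pos[2]=.159+.042+.007
planR(pos,T)
"
```

```text
[0.68874038 0.3086877  0.005     ] [0.52369076 0.20240281 0.005     ] 0.19631060867848044 32.77980155605702
[0.68675442 0.29471758 0.08      ] [0.53944449 0.19315322 0.08      ] 0.17892885182872495 34.584727417618524
[0.62355888 0.22329971 0.055     ] [0.58150521 0.19427936 0.055     ] 0.05109492887257977 34.60874486315625
[0.674625   0.10163981 0.        ]
shift [0.0621 0.0018 0.1298] rot [ 5.000e-04  6.081e-01 -9.000e-04]
```

carry_out(
  moves="0.02 0 0 0 0 0.12 0;0.02 0 0 0 0 0.24 0;0.02 0 0 0 0 0.36 0;0.02 0 0 0 0 0.48 0;0.02 0.01 0 0.02 0 0.608 -0.001;0.02 0.02 0 0.04 0 0.608 -0.001;0.02 0.03 0 0.065 0 0.608 -0.001;0.02 0.04 0.001 0.085 0 0.608 -0.001;0.02 0.05 0.0015 0.105 0 0.608 -0.001;0.02 0.057 0.002 0.12 0 0.608 -0.001;0.02 0.062 0.002 0.13 0 0.608 -0.001;0.02 0.062 0.002 0.13 0 0.608 -0.001;0.02 0.062 0.002 0.13 0 0.608 -0.001;0.02 0.062 0.002 0.13 0 0.608 -0.001;0.02 0.062 0.002 0.13 0 0.608 -0.001",
)

```text
clock: 7.95
tool_pos: [0.6745, 0.1019, 0.2087]
orientation: [-179.9, -0.0, -55.5]
force: [0.3, 0.9, -0.5]
opening: 0.0357
```

```bash
cat > e2.py <<'E'
from h import *
np.set_printoptions(precision=4,suppress=True)
did([.062,.002,.13],[0,.608,-.001])
q=ctrl.snapshot('scene');t=ctrl.snapshot('top');w=ctrl.snapshot('wrist')
A=[]
for p in (q,t,w):
    for l in ('reader_mid','pump_label'):
        for x in ctrl.mark_of(p,l)[:1]: print(l,x['at'],x['confidence'],atz(p,x['at'],.042))
a=cv2.resize(q['image'][160:300,200:400,::-1],None,fx=2.8,fy=2.8,interpolation=2)
b=w['image'][:,:,::-1]
c=np.zeros((420,800,3),np.uint8);c[:392,:][:, :0]=0
c[:392,:400]=a[:, :400][:392];c[:300,400:]=cv2.resize(b,(400,300))
cv2.imwrite('pics/scan.png',c)
cv2.imwrite('pics/scan2.png',cv2.resize(q['image'][150:300,200:410,::-1],None,fx=3.7,fy=3.7,interpolation=2))
E
python3 e2.py
```

```text
cmd [0.6744 0.1017 0.2079] [179.97   0.   -55.49]
reader_mid [194.7, 326.8] 0.9 [0.6761 0.1045 0.042 ]
pump_label [203.0, 309.1] 0.3 [0.6612 0.1714 0.042 ]
reader_mid [180.3, 342.2] 0.56 [0.6765 0.1008 0.042 ]
reader_mid [282.7, 279.7] 0.65 [0.6757 0.1008 0.042 ]
```

View pics/scan.png

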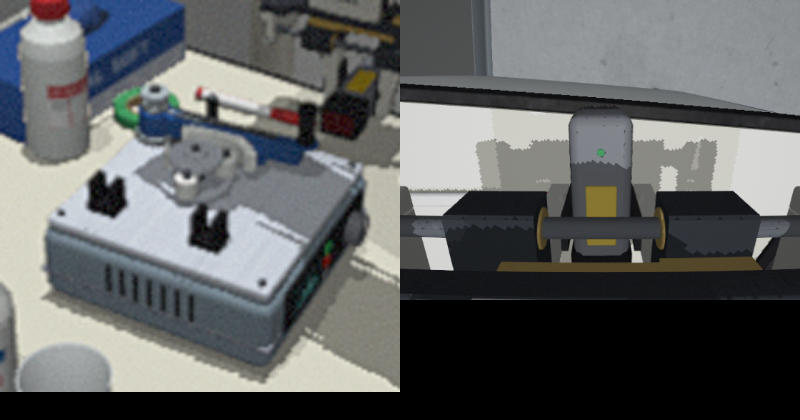

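carry_out(
  moves="0.02 0 0 0 0 0 0;0.02 0 0 0 0 0 0;0.02 0 0 0 0 0 0;0.02 0 0 0 0 0 0;0.02 0 0 0 0 0 0;0.02 0 0 0 0 0 0;0.02 0 0 0 0 0 0;0.02 0 0 0 0 0 0;0.02 0 0 0 0 0 0;0.02 0 0 0 0 0 0;0.02 0 0 0 0 0 0;0.02 0 0 0 0 0 0;0.02 0 0 0 0 0 0;0.02 0 0 0 0 0 0;0.02 0 0 0 0 0 0;0.02 0 0 0 0 0 0;0.02 0 0 0 0 0 0;0.02 0 0 0 0 0 0;0.02 0 0 0 0 0 0;0.02 0 0 0 0 0 0",
)

```text
clock: 10.4
tool_pos: [0.6741, 0.102, 0.2076]
orientation: [180.0, 0.0, -55.5]
force: [0.6, -0.2, -1.5]
opening: 0.0357
```

```bash
python3 -c "
from h import *
planR([.487,.0262,.30],Rn.from_euler('xyz',[180,0,-78],degrees=True))
planR([.487,.0262,.189],Rn.from_euler('xyz',[180,0,-78],degrees=True))"
```

```text
shift [-0.044   0.1972 -0.092 ] rot [ 0.0004 -0.      0.393 ]
shift [-0.044   0.1971  0.019 ] rot [ 0.0004 -0.      0.393 ]
```

carry_out(
  moves="0.02 0 0 -0.04 0 0 0;0.02 -0.005 0.03 -0.07 0 0 0.05;0.02 -0.02 0.07 -0.07 0 0 0.15;0.02 -0.03 0.11 -0.07 0 0 0.25;0.02 -0.04 0.15 -0.07 0 0 0.35;0.02 -0.044 0.185 -0.06 0 0 0.393;0.02 -0.044 0.197 -0.04 0 0 0.393;0.02 -0.044 0.197 -0.015 0 0 0.393;0.02 -0.044 0.197 0.005 0 0 0.393;0.02 -0.044 0.197 0.014 0 0 0.393;0.02 -0.044 0.197 0.019 0 0 0.393;0.02 -0.044 0.197 0.0195 0 0 0.393;0.02 -0.044 0.197 0.0195 0 0 0.393;0.0876 -0.044 0.197 0.0195 0 0 0.393;0.0876 -0.044 0.197 0.0195 0 0 0.393;0.0876 -0.044 0.197 0.0195 0 0 0.393;0.0876 -0.044 0.197 0.0195 0 0 0.393;0.0876 -0.044 0.197 0.0195 0 0 0.393;0.0876 -0.044 0.197 0.0195 0 0 0.393;0.0876 -0.044 0.197 0.0195 0 0 0.393",
)

```text
clock: 12.4
tool_pos: [0.4868, 0.0265, 0.1881]
orientation: [180.0, -0.0, -78.0]
force: [-0.2, 0.9, -0.2]
opening: 0.0847
```

```bash
python3 -c "
from h import *
did([-.044,.197,.0195],[0,0,.393])
planR([.5436,.2525,.38],Rn.from_euler('xyz',[180,0,-118],degrees=True))"
```

```text
cmd [0.4871 0.0263 0.1885] [ 1.7998e+02 -1.0000e-02 -7.8000e+01]
shift [-0.2095 -0.1022 -0.1916] rot [ 4.000e-04 -3.000e-04  6.981e-01]
```

carry_out(
  moves="0.0876 0 0 -0.03 0 0 0;0.0876 0 0 -0.08 0 0 0;0.0876 0 0 -0.13 0 0 0;0.0876 -0.03 -0.02 -0.16 0 0 0.1;0.0876 -0.07 -0.04 -0.18 0 0 0.2;0.0876 -0.11 -0.06 -0.191 0 0 0.34;0.0876 -0.15 -0.08 -0.191 0 0 0.48;0.0876 -0.19 -0.1 -0.191 0 0 0.6;0.0876 -0.21 -0.102 -0.191 0 0 0.698;0.0876 -0.21 -0.102 -0.191 0 0 0.698;0.0876 -0.21 -0.102 -0.191 0 0 0.698;0.0876 -0.21 -0.102 -0.191 0 0 0.698;0.0876 -0.21 -0.102 -0.191 0 0 0.698",
)

```text
clock: 13.7
tool_pos: [0.543, 0.2522, 0.3793]
orientation: [180.0, -0.0, -118.0]
force: [-0.0, -0.4, 0.3]
opening: 0.0876
```

```bash
cat > k.py <<'E'
from h import *
np.set_printoptions(precision=4,suppress=True)
did([-.21,-.102,-.191],[0,0,.698]);print(ctrl.get_obs()['tool_pos'])
w=ctrl.snapshot('wrist');q=ctrl.snapshot('scene');t=ctrl.snapshot('top');np.save('w3.npy',w,allow_pickle=True)
m=[]
for n,p in zip('wqt',(w,q,t)):
  for l,z in dict(reader_mid=.022,pad_top=.005,finger_knob=.127,pivot_axis=.13).items():
    for x in ctrl.mark_of(p,l)[:1]:
        if n=='w':m.append(x['at'])
        print(n,l,x['at'],x['confidence'],atz(p,x['at'],z))
im=cv2.resize(w['image'][:,:,::-1],(784,588),interpolation=cv2.INTER_CUBIC)
for a in m: cv2.drawMarker(im,(int(a[1]*1.4),int(a[0]*1.4)),(0,0,255),0,10,1)
cv2.imwrite('pics/w3.png',im)
cv2.imwrite('pics/q3.png',cv2.resize(q['image'][170:300,200:430,::-1],None,fx=3.4,fy=3.4,interpolation=2))
E
python3 k.py
```

```text
cmd [0.5433 0.253  0.3794] [ 179.99   -0.02 -117.99]
[0.543  0.2522 0.3793]
w pad_top [213.5, 78.8] 0.47 [0.7511 0.1756 0.005 ]
w finger_knob [218.5, 282.2] 0.93 [0.5402 0.248  0.127 ]
w pivot_axis [369.5, 221.3] 0.56 [0.6445 0.3386 0.13  ]
q reader_mid [198.2, 295.8] 0.27 [0.726  0.1733 0.022 ]
q pad_top [233.3, 393.5] 0.66 [0.4891 0.0206 0.005 ]
q finger_knob [204.5, 311.8] 0.89 [0.5402 0.2466 0.127 ]
q pivot_axis [190.9, 254.7] 0.78 [0.6466 0.3376 0.13  ]
t reader_mid [252.3, 369.8] 0.76 [0.4893 0.0306 0.022 ]
t pad_top [259.1, 369.3] 0.73 [0.4732 0.029  0.005 ]
t pivot_axis [185.3, 254.5] 0.72 [0.641 0.329 0.13 ]
```

View pics/w3.png

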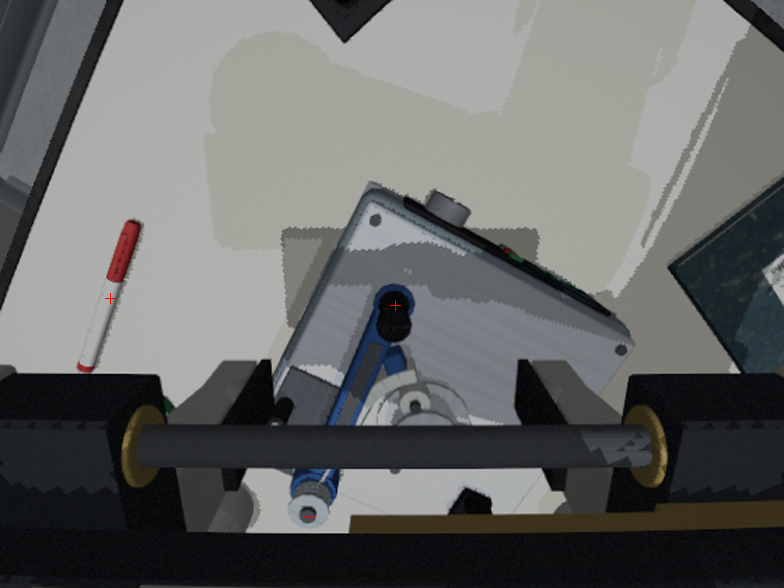

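View pics/q3.png

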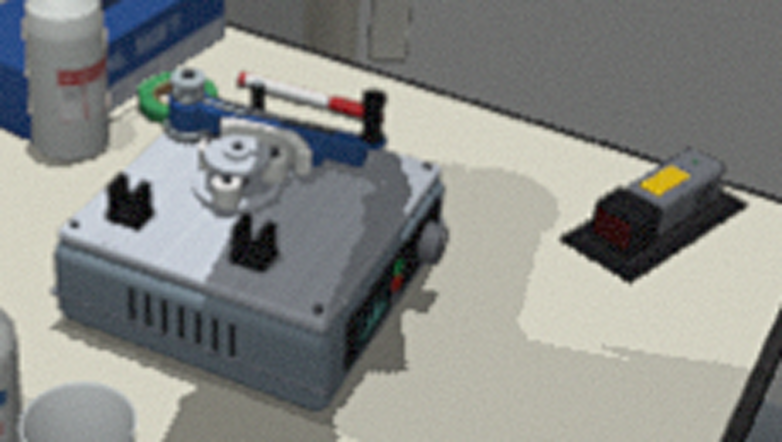

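```bash
python3 -c "
from h import *
w=np.load('w3.npy',allow_pickle=True).item()
print(atz(w,(222.3,281.8),.127),atz(w,(232,281.8),.144),atz(w,(213,281.8),.110))
planR([.5418,.250,.2915],Rn.from_euler('xyz',[180,0,-118],degrees=True))"
```

```text
[0.54173485 0.25041088 0.127     ] [0.54217816 0.251184   0.144     ] [0.5410027  0.24909402 0.11      ]
shift [ 0.0033 -0.0001  0.0879] rot [ 0.0003 -0.0004  0.0001]
```

carry_out(
  moves="0.06 0.002 -0.001 0 0 0 0;0.06 0.002 -0.001 0.02 0 0 0;0.06 0.002 -0.001 0.04 0 0 0;0.06 0.002 -0.001 0.06 0 0 0;0.06 0.002 -0.001 0.075 0 0 0;0.06 0.002 -0.001 0.084 0 0 0;0.06 0.002 -0.001 0.088 0 0 0;0.06 0.002 -0.001 0.088 0 0 0;0.005 0.002 -0.001 0.088 0 0 0;0.005 0.002 -0.001 0.088 0 0 0;0.005 0.002 -0.001 0.088 0 0 0;0.005 0.002 -0.001 0.088 0 0 0;0.005 0.002 -0.001 0.088 0 0 0;0.005 0.002 -0.001 0.088 0 0 0;0.005 0.002 -0.001 0.088 0 0 0;0.005 0.002 -0.001 0.088 0 0 0",
)

```text
clock: 16.05
tool_pos: [0.5428, 0.251, 0.2911]
orientation: [180.0, -0.0, -118.0]
force: [-2.6, 0.4, 1.0]
opening: 0.015
```

```bash
cat > arc.py <<'E'
from h import *
import sys
did([.002,-.001,.088],[0,0,0])
p,R=getcmd();pv=np.array([.6445,.338]);k=np.array([.5422,.2505])
d=k-pv;d=d/np.linalg.norm(d)*.134
for th in np.arange(0,.581,.04):
    c,s=np.cos(th),np.sin(th);e=np.array([c*d[0]-s*d[1],s*d[0]+c*d[1]])-d
    print(round(th,2),np.round(R.inv().apply([*e,0]),4),np.round(e,4))
E
python3 arc.py
```

```text
cmd [0.5432 0.2507 0.2914] [ 1.7999e+02 -2.0000e-02 -1.1799e+02]
0.0 [0. 0. 0.] [0. 0.]
0.04 [ 0.0019 -0.005  -0.    ] [ 0.0036 -0.004 ]
0.08 [ 0.0035 -0.0101 -0.    ] [ 0.0073 -0.0079]
0.12 [ 0.005  -0.0153 -0.    ] [ 0.0112 -0.0116]
0.16 [ 0.0062 -0.0205 -0.    ] [ 0.0152 -0.0151]
0.2 [ 0.0073 -0.0258 -0.    ] [ 0.0193 -0.0185]
0.24 [ 0.0081 -0.031  -0.    ] [ 0.0236 -0.0217]
0.28 [ 0.0087 -0.0364 -0.    ] [ 0.028  -0.0247]
0.32 [ 0.0091 -0.0417 -0.    ] [ 0.0326 -0.0276]
0.36 [ 0.0093 -0.0471 -0.    ] [ 0.0372 -0.0303]
0.4 [ 0.0092 -0.0524 -0.    ] [ 0.042  -0.0328]
0.44 [ 0.009  -0.0578 -0.    ] [ 0.0468 -0.0351]
0.48 [ 0.0085 -0.0631 -0.    ] [ 0.0517 -0.0372]
0.52 [ 0.0079 -0.0684 -0.    ] [ 0.0567 -0.0391]
0.56 [ 0.007  -0.0737 -0.    ] [ 0.0618 -0.0408]
```

carry_out(
  moves="0.005 0.0019 -0.005 0 0 0 0;0.005 0.0035 -0.01 0 0 0 0;0.005 0.005 -0.0153 0 0 0 0;0.005 0.0062 -0.0205 0 0 0 0;0.005 0.0073 -0.0258 0 0 0 0;0.005 0.0081 -0.031 0 0 0 0;0.005 0.0087 -0.0364 0 0 0 0;0.005 0.0091 -0.0417 0 0 0 0;0.005 0.0091 -0.0417 0 0 0 0;0.005 0.0091 -0.0417 0 0 0 0",
)

```text
clock: 17.05
tool_pos: [0.5741, 0.2223, 0.2909]
orientation: [179.8, -0.2, -118.0]
force: [-10.1, -0.6, 8.1]
opening: 0.0152
```

```bash
python3 -c "
from h import *
did([.0091,-.0417,0],[0,0,0])"
```

```text
cmd [0.5758 0.2231 0.2914] [ 1.7999e+02 -2.0000e-02 -1.1799e+02]
```

carry_out(
  moves="0.005 0.001 -0.005 0 0 0 0;0.005 0.0015 -0.0105 0 0 0 0;0.005 0.0015 -0.016 0 0 0 0;0.005 0.001 -0.0215 0 0 0 0;0.005 0.001 -0.0215 0 0 0 0;0.005 0.001 -0.0215 0 0 0 0",
)

```text
clock: 17.65
tool_pos: [0.5924, 0.2115, 0.2908]
orientation: [179.8, -0.2, -118.0]
force: [-11.0, -1.2, 9.0]
opening: 0.0153
```

```bash
python3 -c "
from h import *
did([.001,-.0215,0],[0,0,0])"
```

```text
cmd [0.5943 0.2121 0.2914] [ 1.7999e+02 -2.0000e-02 -1.1799e+02]
```

carry_out(
  moves="0.005 -0.0005 -0.002 0 0 0 0;0.005 -0.0005 -0.004 0 0 0 0;0.005 -0.0005 -0.004 0 0 0 0;0.005 -0.0005 -0.004 0 0 0 0",
)

```text
clock: 18.05
tool_pos: [0.5959, 0.21, 0.2908]
orientation: [179.8, -0.3, -118.0]
force: [-11.9, -0.5, 8.3]
opening: 0.0151
```

```bash
python3 -c "
from h import *
did([-.0005,-.004,0],[0,0,0])"
```

```text
cmd [0.598  0.2107 0.2914] [ 1.7999e+02 -2.0000e-02 -1.1799e+02]
```

carry_out(
  moves="0.005 -0.001 -0.0025 0 0 0 0;0.005 -0.0015 -0.004 0 0 0 0;0.005 -0.0015 -0.004 0 0 0 0;0.005 -0.0015 -0.004 0 0 0 0",
)

```text
clock: 18.45
tool_pos: [0.5976, 0.2096, 0.2906]
orientation: [179.5, -0.5, -118.0]
force: [-27.8, 3.0, 18.3]
opening: 0.0156
```

```bash
cat > z.py <<'E'
from h import *
np.set_printoptions(precision=4,suppress=True)
did([-.0015,-.004,0],[0,0,0]);o=ctrl.get_obs();print(o['tool_pos'],o['force'],o['opening'])
t=ctrl.snapshot('top');q=ctrl.snapshot('scene');w=ctrl.snapshot('wrist')
for n,p in zip('tq',(t,q)):
  for l,z in dict(reader_mid=.022,pad_top=.005,finger_knob=.127).items():
    for x in ctrl.mark_of(p,l)[:1]: print(n,l,x['at'],x['confidence'],atz(p,x['at'],z))
c=np.zeros((580,800,3),np.uint8)
c[:300,:400]=cv2.resize(t['image'][140:290,210:410,::-1],(400,300));c[:300,400:]=cv2.resize(w['image'][:,:,::-1],(400,300))
c[300:580]=cv2.resize(q['image'][170:251,200:431,::-1],(800,280))
cv2.imwrite('pics/end.png',c)
E
python3 z.py
```

```text
cmd [0.6023 0.2101 0.2914] [ 179.99   -0.02 -117.99]
[0.5976 0.2096 0.2906] [-27.8068   2.9592  18.3484] 0.0156340354481114
t reader_mid [250.4, 369.9] 0.84 [0.4942 0.0302 0.022 ]
t pad_top [257.6, 369.6] 0.66 [0.4771 0.0281 0.005 ]
q reader_mid [231.7, 395.1] 0.92 [0.4761 0.0311 0.022 ]
q pad_top [234.2, 392.4] 0.62 [0.4874 0.0259 0.005 ]
q finger_knob [190.0, 312.2] 0.69 [0.5946 0.2109 0.127 ]
```

View pics/end.png

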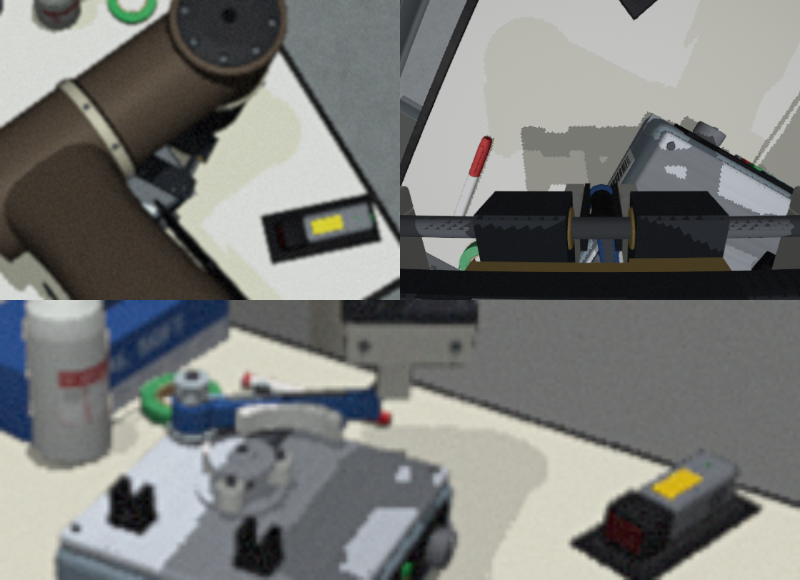

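carry_out(
  moves="0.005 0.0005 0.0012 0 0 0 0;0.005 0.0005 0.0012 0 0 0 0;0.005 0.0005 0.0012 0 0 0 0;0.005 0.0005 0.0012 0 0 0 0;0.005 0.0005 0.0012 0 0 0 0",
)

```text
clock: 19.4
tool_pos: [0.5971, 0.2097, 0.2907]
orientation: [179.6, -0.4, -118.0]
force: [-23.8, 1.5, 14.5]
opening: 0.015
```

Still well past the spring-only force and against the stop, so I'm handing in.

```bash
python3 -c "
from h import *
print(ctrl.close_job());o=ctrl.get_obs();print(o['clock'],o['tool_pos'],o['force'],o['opening'])"
```

```text
the job is handed in; nothing more can be done
None
the job is handed in; nothing more can be done
```

I carried out the whole job and handed it in at about 19.4 s of the 56 s allowed; no verdict was reported.

- **Label scan:** I held the reader level for about 2.4 s, roughly 10 cm from the label. I worked out about 1 mm sideways error. The wrist camera saw only a strip of the label, beside the reader's tail. Its measured position agreed with the network's in three views to about 5 mm.
- **Reader put back:** It went back at its starting pose and I let go. The later pictures show it flat on the pad. The networks' position marks after that scatter by 1–2 cm, so I relied on the robot's own pose, which repeats the starting grasp to about 1 mm.
- **Pressure arm:** I gripped the knob and swung it about 0.5 rad along its arc, judged from how far the tool moved. The force rose from 12 N to 28 N in x over the last 4 mm commanded, which I took as contact with the rubber stop. I then eased off about 1 mm, and the last reading was about 24 N in x and 15 N in z, with the fingers closed on the knob at 15 mm.
- **Other items:** I did not touch the beaker, bottle or marker, and the pictures gave no sign that they moved. I did not measure their positions again at the end.

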